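Ready the mixing place and open the liquid's safety cap

ROBOT

A 6-joint arm with a two-finger parallel gripper is mounted at the origin on a cart in front of the work surface, level with it; the furniture and walls round the work are solid. World frame = base frame: x ahead of the robot, y to its left, z up, the work surface at z = 0. Lengths are in mm, angles in rad, forces in N, time in s.
With the tool pointing down it reaches from about 350 to 875 mm from the base axis. Payload 4.2 kg.
Tool frame: the origin (TCP) lies on the centre line of the jaws, within the pads' length; the fingertips stand 25 mm ahead of it and the grasp point (between the pads) lies 6 mm ahead of it; z points along the fingers, y is the direction in which the jaws open and shut (so a half turn about z gives the same grasp; the last joint's range is limited). The gripper opens to 85 mm and grips with 20 to 120 N. Pads are 22 mm wide; open, the fingers measure 114 mm over their backs; the gripper's body (76 mm by 85 mm) begins 54 mm behind the grasp point. The pads swing forward as they close: fully open they stand 13 mm farther back than shut.
Start: joints at [1.363, 0.385, 0.008, 0, -1.194, -0.259], TCP at [281.236, 558.127, 256.312] pointing down, gripper open.
Joint ranges: [-3.14, 3.14], [-1.21, 2.06], [-1.07, 1.41], [-3.16, 2.05], [-2.99, -0.16], [-3.1, 3.1]. Speed limits (rad/s): [2.79, 2.79, 3.14, 3.14, 3.14, 3.14].

INTERFACE

Orientations are given as a unit quaternion [x, y, z, w].
In Python, from bench import arm gives the robot as it stands.
- The arm moves only by the tool drive_tool, never from a script. Its argument "plan" is a list of rows, each a list of 2 entries, a list of its own where there are three numbers: the shift along the tool's x, y, z in m, then the turn about the tool's z in degrees. A call has 1 to 12 rows; each row shifts and turns the commanded pose from where the row before left it, along the tool's axes as they then stand; what a row does not reach is not made up. A row lasts 1/8 s, in which the tool goes at most 62.5 mm and 10.7 degrees, less where a joint would pass 70% of its speed; a pose out of reach is approached as far as the arm can. A call with a gripper value outside its range is refused whole. "fingers" is the closure, from -1 (fully open) to 1 (shut), so that 0 is half open, set as the call begins (left out, the last holds). The fingers move at their own pace and stop on an object; the grip force is fixed at half the most. Time passes only in rows, so rows that do not move let the fingers close. It gives the time, the measured TCP pose, the force and the opening at its end, in the units of the state.
- arm.read_state(): the state, without advancing time (a new reading comes with each control period).
- arm.get_image(name): name is "side" or "top" or "wrist"; returns a dict with "image" (480x640x3 uint8, red, green, blue), "K" (3x3 intrinsics, pixels), "R" (3x3) and "t" (3): a world point X has camera coordinates R X + t. Camera axes: x right, y down, z forward; pixel columns grow to the right and rows downward; lengths in mm; the calibration is good to about 2 mm. A picture is of the moment at which its call begins. There is no depth.
- arm.job_done(): hands the job in, once; it reports no verdict.
The state is a dict: "clock": time; "joints": joint angles; "joint_vel": joint speeds; "joint_efforts": joint torques, N m; "position": TCP position; "ee_rot": TCP orientation; "contact_force": force on the tool from outside, world axes, zero at the start; "wrist_torque": the same for the moment, N m; "gripper_width": finger opening in mm.
Only numpy, scipy, OpenCV 4.12 (cv2) and the standard library are available. Lean on these libraries where they do the work, as an engineer would, in place of code of your own. Each camera call takes 0.05 s, during which the arm holds its last target.

TASK

Get ready for an acrylic repair: first stand the empty white mixing cup upright on the mat midway between the powder pot and the bottle in its holder, in line with both, and let go of it. Then open the bottle's push-and-turn safety cap - press it down, twist it counter-clockwise until it is free, lift it off - while the bottle stays seated in its holder. Finish holding the cap, level, about 7 cm straight above the open mouth, and leave the powder pot and everything else where it stands; do not drop the cup.

Things in the scene. Friction and masses are not known exactly. Their poses are not given: they have to be found in the camera images.
- mixing_cup: Small empty white porcelain mixing cup, open at the top, round and slightly flared: 39 mm across at the foot, 50 mm at 25 mm height, 52 mm at the rim, 46 mm tall, wall 3 mm, 70 g. It starts alone at the front right of the mat. Origin at the centre of its underside, z up.
- powder_pot: Closed round pot of repair powder with a wide lid, 61 mm across, 55 mm tall, 0.12 kg, standing 190 to 210 mm (centre to centre) to one side of the bottle holder, on the line of the holder's y axis: on the holder's +y (left) side in some draws, on its -y (right) side in others. Origin at the centre of its underside. Must stay where it is.
- bottle_holder: Heavy grey bottle holder, immovable: foot 84x84 mm, 10 mm thick, on it a square well 64x64 mm outside, walls up to 42 mm high, 54 mm square inside, floor of the well 10 mm above the mat. Origin at the centre of its underside; its x axis points away from the robot, its y axis to the left, both turned with its yaw.
- liquid_bottle: Square amber bottle, 52x52 mm, 0.3 kg, standing loose in the holder's well with 1 mm play all round; the well keeps it from turning. Flat shoulder 70 mm above its underside, rising to 80 mm at the neck; neck 24 mm across with hooked ledges (34 mm across), rim at 106 mm. Origin at the centre of its underside (10 mm above the mat when seated), z up.
- bottle_mouth (a point): Centre of the bottle's rim, 106 mm above the bottle's underside (116 mm above the mat).
- safety_cap: White ribbed round push-and-turn safety cap closed on the bottle, 45 mm across, 30 mm tall, 40 g. Origin at the centre of its lower edge, z up; closed, that edge is 89 mm above the bottle's underside (99 mm above the mat), the top 129 mm above the mat. Below its edge 9 mm are free at the neck, 19 mm over the flat shoulder. Unpressed it turns only about 12 degrees, and unturned it cannot lift: the bottle comes along.
- cap_top (a point): Centre of the cap's flat top, 30 mm above its lower edge. A spring in the cap resists pressing: it starts at about 4 N, the lock teeth are cleared 2.5 mm down (6.5 N), hard bottom 5 mm down (9 N). Pressed 3 to 5 mm down and turned counter-clockwise seen from above (positive about z), it is free from 45 to 78 degrees (end stop at 80); then it lifts straight off.
- arch_cast_white: White stone cast of a dental arch, a horseshoe 52x67x30 mm. A bystander, on the other side of the holder from the powder pot. Leave it alone. Origin at the centre of its underside.
- bur_block: Aluminium block 28x70x18 mm with upright burs to 49 mm. A bystander. Origin at the centre of its underside.
- plaster_spatula: Plaster spatula with turned wooden handle, 198 mm long (along its y), lying flat near the front edge. A bystander.
- separator_brush: Thin red-handled brush, 158 mm long (along its y), lying flat beside the spatula. A bystander.
- felt_marker: White felt marker with black cap, 135 mm long (along its y), lying flat at the back of the mat. A bystander.
Things that resemble listed ones, but are neither listed nor needed, are in the scene too. Leave any black, pink or turquoise look-alike of the safety_cap alone.

How it is judged (in metres and radians):
On the way, in this order (a step that is already met when the one before it is completed fails the run):
1. the mixing cup stands midway between powder pot and bottle, released (x of mixing_cup in the frame of bottle_holder between -0.018 and 0.018 m and ((y of powder_pot in the frame of bottle_holder above 0 m and y of mixing_cup in the frame of bottle_holder above 0.08 m and y of mixing_cup in the frame of powder_pot below -0.08 m) or (y of powder_pot in the frame of bottle_holder below 0 m and y of mixing_cup in the frame of bottle_holder below -0.08 m and y of mixing_cup in the frame of powder_pot above 0.08 m)) and angle between mixing_cup's own z axis and vertical below 0.1 rad and height (world z) of mixing_cup below 0.006 m and contact force between the fingers and mixing_cup below 0.05 N and linear speed of mixing_cup below 0.02 m/s), for 0.2 s.
2. the cap has been turned past its lock teeth on the bottle, which stays in the holder (angle between the x axis of safety_cap and the x axis of liquid_bottle, either way round above 0.65 rad and z of safety_cap in the frame of liquid_bottle below 0.12 m and z of liquid_bottle in the frame of bottle_holder below 0.016 m and angle between liquid_bottle's own z axis and vertical below 0.1 rad), for 0.05 s.
3. the cap is lifted off and held above the open bottle (z of safety_cap in the frame of liquid_bottle between 0.136 and 0.226 m and horizontal distance between safety_cap and bottle_mouth below 0.03 m and angle between safety_cap's own z axis and vertical below 0.3 rad and contact force between the fingers and safety_cap above 1 N and contact force between safety_cap and liquid_bottle below 0.05 N and linear speed of safety_cap below 0.03 m/s), for 0.2 s.
At the end, for the whole second after the job is handed in: Cup upright on the mat, released, within 18 mm of the line pot-holder and 80 mm or more (centres) from each (15 mm off the midpoint passes). Bottle seated upright. Cap held still, tilt under 0.3 rad, lower edge 30 to 120 mm above the rim, within 30 mm of its axis, not touching the bottle (all of step 1 and all of step 3 and z of liquid_bottle in the frame of bottle_holder below 0.016 m and angle between liquid_bottle's own z axis and vertical below 0.1 rad); the arm keeps its last pose, push and grip.
It fails at once if the bottle is pulled out of its holder or tipped (z of liquid_bottle in the frame of bottle_holder above 0.025 m or angle between liquid_bottle's own z axis and vertical above 0.2 rad).
It fails at once if the mixing cup is dropped or knocked over (angle between mixing_cup's own z axis and vertical above 0.8 rad or (linear speed of mixing_cup above 0.6 m/s and contact force between the fingers and mixing_cup below 0.01 N)).
It fails at once if the powder pot or a bystander is pushed away (distance of powder_pot from where it was at the start of the episode above 0.02 m or distance of any of arch_cast_white, bur_block, plaster_spatula, separator_brush, felt_marker from where it was at the start of the episode above 0.03 m).
It also fails if it takes over 51 s, if anything falls off the work surface, if the arm or the gripper's body presses on something with over 40 N, if the wrist force passes 120 N, or if a joint passes its speed limit or range.

## Working session

There is one attempt and no reset: what is moved stays moved. The work goes in short steps, Python scripts to look and compute and a tool call to move; the robot and the scene stay as the last step left them, time stands still between calls to the robot, and variables do not carry over. Pictures are saved under pics/ and viewed, and the job is handed in when it is done.

Besides the shell and the picture viewer there is one more tool, called after "Call:" in YAML: its name, and indented under it one key for each argument. drive_tool: Moves the arm, as the interface text tells. Its arguments: {"type":"object","properties":{"plan":{"type":"array"},"fingers":{"type":"number"}},"required":["plan"]}

```bash
ls; mkdir -p pics
python3 - <<'E'
from bench import arm
import cv2
print(arm.read_state())
for n in ["side","top","wrist"]:
    d=arm.get_image(n); cv2.imwrite(f"pics/{n}0.png",d["image"][:,:,::-1]); print(n,d["K"],d["R"],d["t"])
E
```

```text
pics
{'clock': 0.0, 'joints': array([ 1.36260870e+00,  3.85578776e-01,  6.64886817e-03, -5.39346298e-04,
       -1.19398733e+00, -2.58620473e-01]), 'joint_vel': array([ 0.00081825,  0.0021115 ,  0.00081309,  0.00102385, -0.00015327,
        0.00083556]), 'joint_efforts': array([-2.76241499e-04, -3.92288446e+01,  1.88400757e+01,  4.18612942e+00,
       -4.62785349e-03,  3.91010147e-06]), 'position': array([280.99753892, 557.68758114, 255.21113383]), 'ee_rot': array([ 9.72861114e-01, -2.31387264e-01, -2.23830750e-04,  1.06643672e-03]), 'contact_force': array([ 0.05502445, -0.23099484,  0.30679323]), 'wrist_torque': array([0.04568809, 0.06521611, 0.05455633]), 'gripper_width': 85.4067079081009}
side [[580.96186974   0.         323.93261276]
 [  0.         580.96186974 234.73610614]
 [  0.           0.           1.        ]] [[ 0.90277003 -0.42990924 -0.01357613]
 [-0.30306935 -0.61338668 -0.72931869]
 [ 0.30521343  0.66252157 -0.68403942]] [-492.13192808  216.02980362 1152.32889795]
top [[516.88366036   0.         316.18988527]
 [  0.         516.88366036 247.02348026]
 [  0.           0.           1.        ]] [[ 1.97937493e-03 -9.99917469e-01 -1.26940117e-02]
 [-9.93894628e-01 -5.66781399e-04 -1.10331983e-01]
 [ 1.10315682e-01  1.28348984e-02 -9.93813723e-01]] [ -22.18230118  530.57474805 1033.69791522]
wrist [[410.12841994   0.         318.04083589]
 [  0.         410.12841994 241.64792474]
 [  0.           0.           1.        ]] [[-0.44958423 -0.89323674  0.00146637]
 [-0.85559815  0.43111033  0.28652346]
 [-0.25656545  0.12756181 -0.9580721 ]] [624.95641639 -35.9939968  380.62123833]
```

View pics/top0.png

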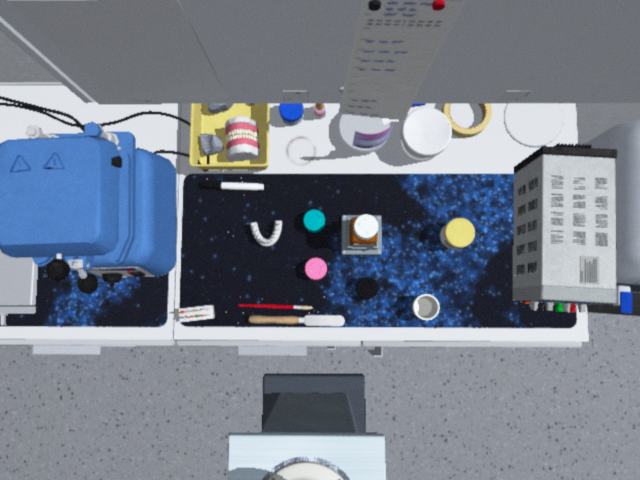

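View pics/side0.png

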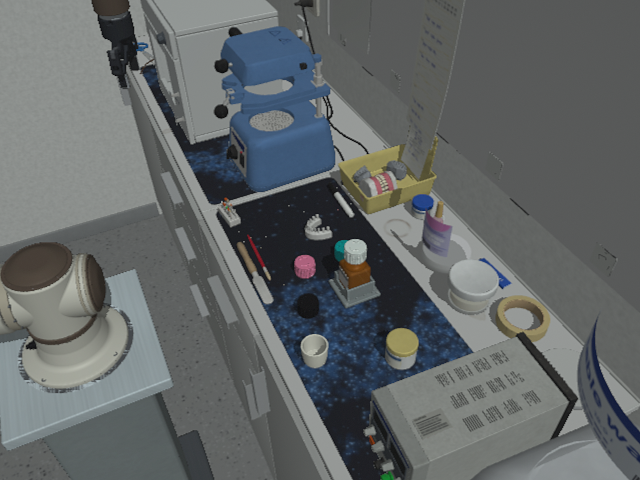

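View pics/wrist0.png

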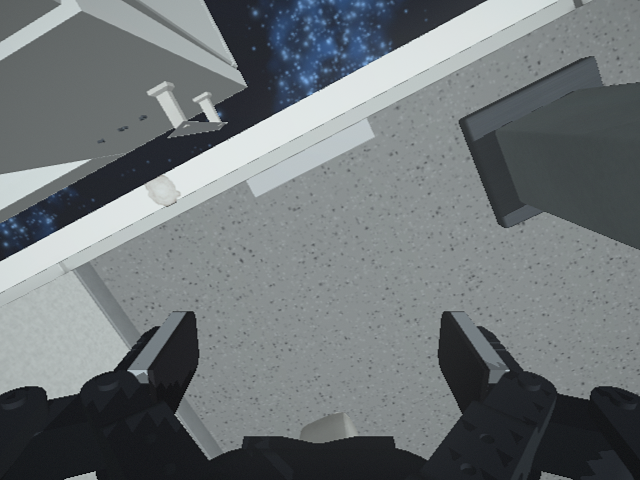

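The top view shows the cup at about (426,306), the white cap on the bottle at (366,226), the yellow-lidded pot at (459,233) on the right (-y) side, and the holder at (361,235). The look-alike caps are turquoise, pink and black. Next I'll measure these from both views.

```bash
cat > h.py <<'E'
import numpy as np, cv2
from bench import arm
def ray(d,u,v,z):
    K,R,t=d["K"],np.array(d["R"]),np.array(d["t"]); C=-R.T@t
    r=R.T@np.linalg.inv(K)@np.array([u,v,1.]); s=(z-C[2])/r[2]; return C+s*r
def proj(d,X):
    p=d["K"]@(np.array(d["R"])@np.array(X,float)+d["t"]); return p[:2]/p[2]
def blob(d,lo,hi,roi,hsv=True):
    im=d["image"]; x0,y0,x1,y1=roi
    s=cv2.cvtColor(np.ascontiguousarray(im[y0:y1,x0:x1]),cv2.COLOR_RGB2HSV)
    m=cv2.inRange(s,np.array(lo),np.array(hi))
    c,_=cv2.findContours(m,cv2.RETR_EXTERNAL,cv2.CHAIN_APPROX_NONE)
    c=max(c,key=cv2.contourArea); c=c+np.array([[x0,y0]])
    return c
def planefit(d,c,z):
    P=np.array([ray(d,u,v,z)[:2] for u,v in c.reshape(-1,2)],np.float32)
    (x,y),r=cv2.minEnclosingCircle(P); M=cv2.moments(P.reshape(-1,1,2))
    return (round(x,1),round(y,1),round(r,1)),(round(M["m10"]/M["m00"],1),round(M["m01"]/M["m00"],1)), round(2*np.sqrt(cv2.contourArea(P)/np.pi),1)
E
python3 - <<'E'
from h import *
t=arm.get_image("top"); s=arm.get_image("side")
W=((0,0,130),(179,60,255)); Y=((18,60,80),(35,255,255))
for nm,d,col,roi,z in [("cup",t,W,(405,285,450,326),46),("cup",s,W,(290,325,340,375),46),("cap",t,((0,0,190),(179,60,255)),(345,205,390,245),129),("cap",s,((0,0,190),(179,60,255)),(338,232,372,268),129),
 ("pot",t,Y,(435,210,485,260),55),("pot",s,Y,(380,320,425,365),55)]:
    c=blob(d,*col,roi); print(nm,cv2.boundingRect(c),planefit(d,c,z))
for n,d,roi in [("t",t,(290,180,500,330)),("s",s,(270,220,440,400))]:
    x0,y0,x1,y1=roi
    im=cv2.resize(d["image"][y0:y1,x0:x1,::-1],None,fx=3.7,fy=3.7 if n=="t" else 3.3,interpolation=cv2.INTER_CUBIC); cv2.imwrite(f"pics/z{n}.png",im)
E
```

```text
cup (413, 294, 27, 26) ((409.1, -240.5, 26.8), (409.3, -240.5), np.float64(51.3))
cup (301, 334, 27, 34) ((405.6, -251.8, 37.2), (408.3, -249.4), np.float64(57.7))
cap (354, 214, 25, 24) ((559.4, -116.4, 23.1), (559.8, -116.2), np.float64(43.7))
cap (357, 250, 2, 2) ((559.5, -128.5, 1.7), (559.4, -127.9), np.float64(1.9))
pot (444, 218, 31, 30) ((558.0, -308.4, 31.0), (557.4, -308.5), np.float64(59.0))
pot (386, 328, 33, 29) ((556.6, -311.4, 32.9), (557.3, -312.3), np.float64(61.4))
```

View pics/zt.png

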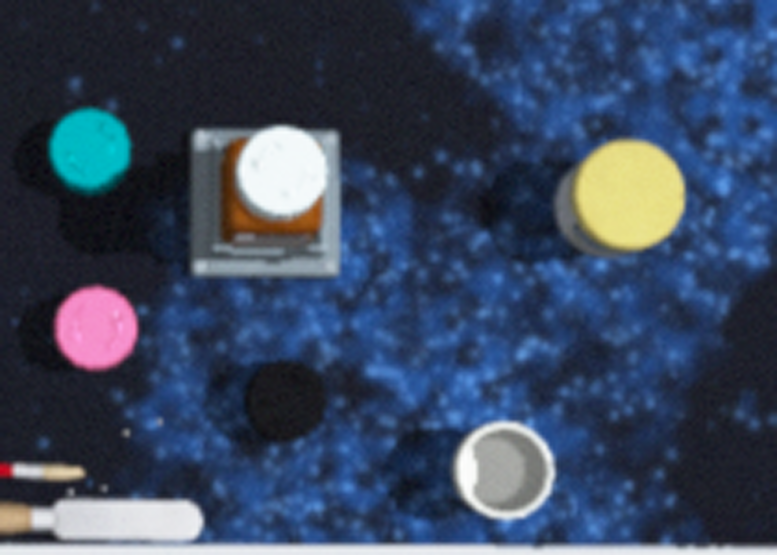

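View pics/zs.png

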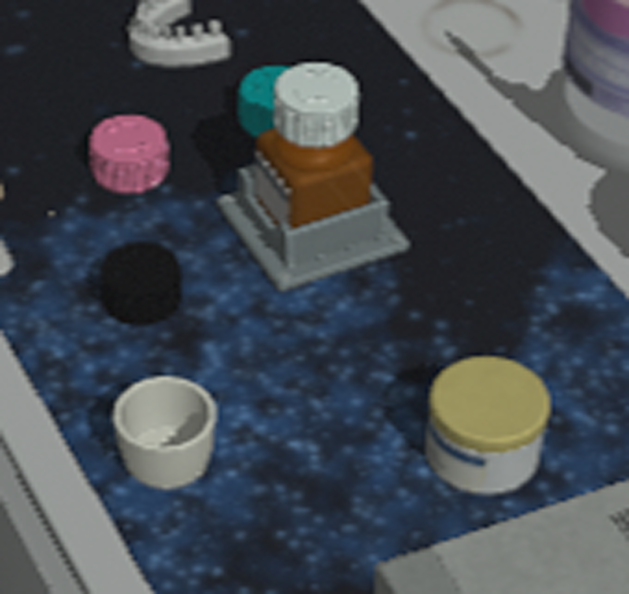

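Run:
```python
from h import *
t=arm.get_image("top"); s=arm.get_image("side")
Z=3.7
for a,b in [(191,129),(339,129),(340,275),(191,275)]: print("foot top",ray(t,290+a/Z,180+b/Z,10).round(1))
for a,b in [(220,202),(287,285),(409,243)]: print("foot side",ray(s,270+a/Z,220+b/3.3,8).round(1))
print("cap",ray(s,270+316/Z,220+91/3.3,129).round(1),"cup",ray(s,270+165/Z,220+410/3.3,46).round(1),"pot",ray(s,270+489/Z,220+402/3.3,55).round(1))
```

```text
foot top [600.9 -74.7  10. ]
foot top [ 600.9 -158.9   10. ]
foot top [ 517.5 -158.4   10. ]
foot top [517.4 -74.4  10. ]
foot side [521.2 -78.4   8. ]
foot side [ 524.2 -158.     8. ]
foot side [ 602.5 -157.7    8. ]
cap [ 559.6 -119.3  129. ] cup [ 412.1 -240.3   46. ] pot [ 557.8 -312.7   55. ]
```

The two views agree to about 3 mm:

| Item | Position (x, y) | Notes |
|---|---|---|
| Cup | (410, -241) | |
| Holder and cap | (559, -117) | yaw about 0 |
| Pot | (558, -310) | |
| Cup target | (558.5, -213.5) | |

I'll move clear of the furnace first, then turn so the jaws lie along world x.

Call:
drive_tool:
  plan:
    - [[0.018,0.0355,0],0]
    - [[0.018,0.0355,0],0]
    - [[0.018,0.0355,0],0]
    - [[0.018,0.0355,0],0]
    - [[0.018,0.0355,0],0]
    - [[0,0,0],10.5]
    - [[0,0,0],10.5]
    - [[0,0,0],10.5]
    - [[0,0,0],10.5]
    - [[0,0,0],10.5]
    - [[0,0,0],10.7]
  fingers: -1

```text
clock: 1.72
position: [281.7, 359.1, 256.4]
ee_rot: [-0.705, 0.709, 0.0, 0.0]
contact_force: [0.1, -0.2, -0.9]
gripper_width: 85.4
```

Call:
drive_tool:
  plan:
    - [[0.05,-0.018,0],0]
    - [[0.05,-0.018,0],0]
    - [[0.05,-0.018,0],0]
    - [[0.05,-0.018,0],0]
    - [[0.05,-0.018,0],0]
    - [[0.05,-0.018,0],0]
    - [[0.05,-0.004,0.01],0]
    - [[0.05,-0.004,0.01],0]
    - [[0.05,-0.004,0.02],0]
    - [[0.05,-0.004,0.02],0]
    - [[0.05,-0.004,0.02],0]
    - [[0.05,0,0.02],0]

```text
clock: 3.22
position: [410.6, -242.6, 156.0]
ee_rot: [0.708, -0.707, 0.001, -0.0]
contact_force: [0.8, 0.5, 0.3]
gripper_width: 85.1
```

Run:
```python
from h import *
s=arm.read_state(); print(s["position"].round(1),s["joints"].round(2),s["ee_rot"].round(4))
d=arm.get_image("wrist"); cv2.imwrite("pics/w1.png",d["image"][:,:,::-1])
print(proj(d,(410,-240.5,46)))
```

```text
[ 410.6 -242.6  156. ] [-0.19  0.24 -0.49  0.   -0.84  0.19] [ 7.075e-01 -7.067e-01  6.000e-04 -3.000e-04]
[321.98389942 252.22396064]
```

View pics/w1.png

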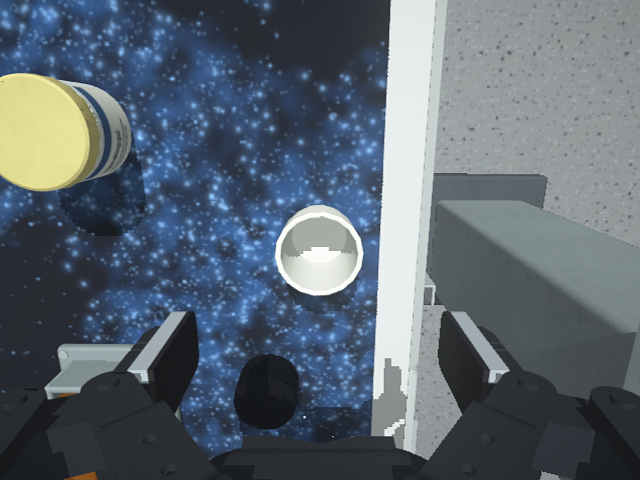

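The wrist view shows the cup rim centred at about (319,254), against a predicted (322,252), so the position is good to about 1.5 mm. Descending and gripping.

Call:
drive_tool:
  plan:
    - [[-0.0025,-0.001,0.03],0]
    - [[0,0,0.03],0]
    - [[0,0,0.03],0]
    - [[0,0,0.02],0]
    - [[0,0,0.009],0]
    - [[0,0,0],0]
    - [[0,0,0],0]

```text
clock: 4.15
position: [412.0, -238.4, 38.1]
ee_rot: [0.708, -0.707, 0.001, -0.0]
contact_force: [-0.1, 0.2, 0.2]
gripper_width: 85.4
```

Call:
drive_tool:
  plan:
    - [[0,0,0],0]
    - [[0,0,0],0]
    - [[0,0,0],0]
    - [[0,0,0],0]
    - [[0,0,0],0]
    - [[0,0,0],0]
    - [[0,0,0],0]
    - [[0,0,0],0]
  fingers: 1

```text
clock: 5.15
position: [411.4, -238.4, 38.1]
ee_rot: [0.708, -0.707, 0.0, -0.0]
contact_force: [-2.3, 0.8, 4.5]
gripper_width: 49.1
```

Call:
drive_tool:
  plan:
    - [[0,0,-0.01],0]
    - [[0,0,-0.01],0]
    - [[0,0,0],0]
    - [[0,0,0],0]

```text
clock: 5.65
position: [411.2, -238.2, 57.4]
ee_rot: [0.707, -0.707, 0.0, -0.0]
contact_force: [0.1, 0.2, -0.4]
gripper_width: 49.1
```

Run:
```python
from h import *
d=arm.get_image("wrist"); cv2.imwrite("pics/w2.png",d["image"][:,:,::-1])
d=arm.get_image("side"); cv2.imwrite("pics/s2.png",cv2.resize(d["image"][250:430,200:440,::-1],None,fx=3,fy=3))
s=arm.read_state(); print(s["position"].round(1),s["contact_force"].round(2))
```

```text
[ 411.1 -238.2   57.1] [ 0.47 -0.12 -1.56]
```

View pics/w2.png

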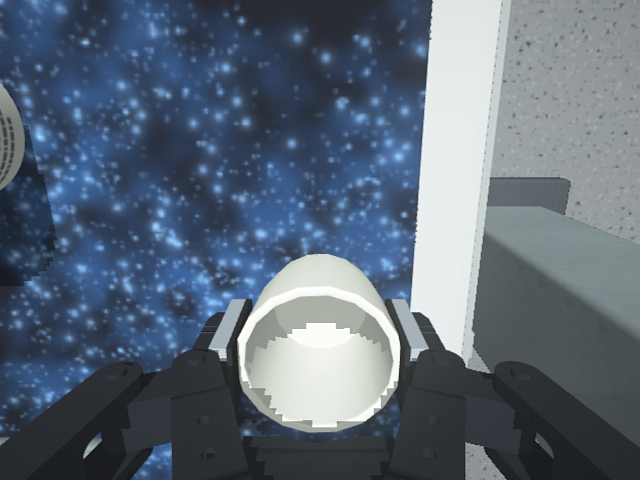

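View pics/s2.png

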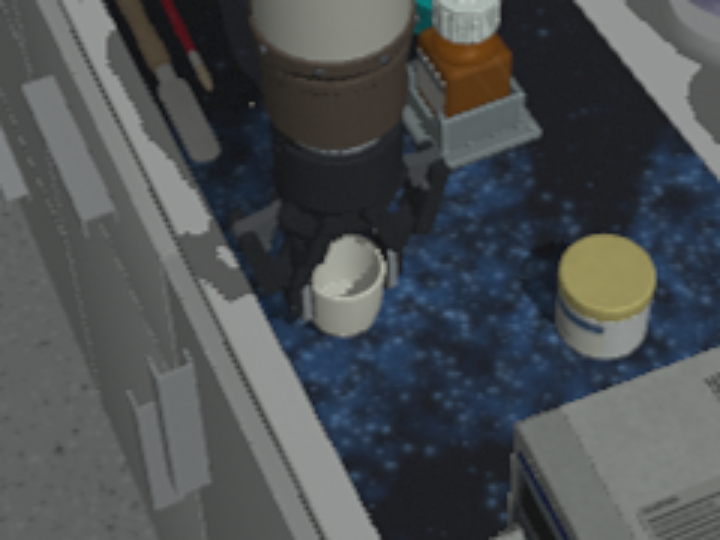

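Call:
drive_tool:
  plan:
    - [[0,0,-0.01],0]
    - [[0,0,-0.01],0]
    - [[-0.002,-0.0125,0],0]
    - [[-0.005,-0.0275,0],0]
    - [[-0.005,-0.0275,0],0]
    - [[-0.005,-0.0275,0],0]
    - [[-0.005,-0.0275,0],0]
    - [[-0.004,-0.025,0],0]
    - [[0,0,0],0]
    - [[0,0,0],0]
    - [[0,0,0.012],0]
    - [[0,0,0],0]

```text
clock: 7.25
position: [557.2, -212.1, 63.9]
ee_rot: [0.707, -0.707, -0.001, 0.001]
contact_force: [-0.8, -1.1, -0.5]
gripper_width: 49.0
```

Run:
```python
from h import *
s=arm.read_state(); print(s["position"].round(1),s["contact_force"].round(2))
d=arm.get_image("top"); cv2.imwrite("pics/t3.png",cv2.resize(d["image"][180:330,290:500,::-1],None,fx=3.7,fy=3.7))
d=arm.get_image("side"); cv2.imwrite("pics/s3.png",cv2.resize(d["image"][220:400,250:450,::-1],None,fx=3.3,fy=3.3))
```

```text
[ 557.2 -212.1   63.9] [-0.75 -1.09 -0.53]
```

View pics/s3.png

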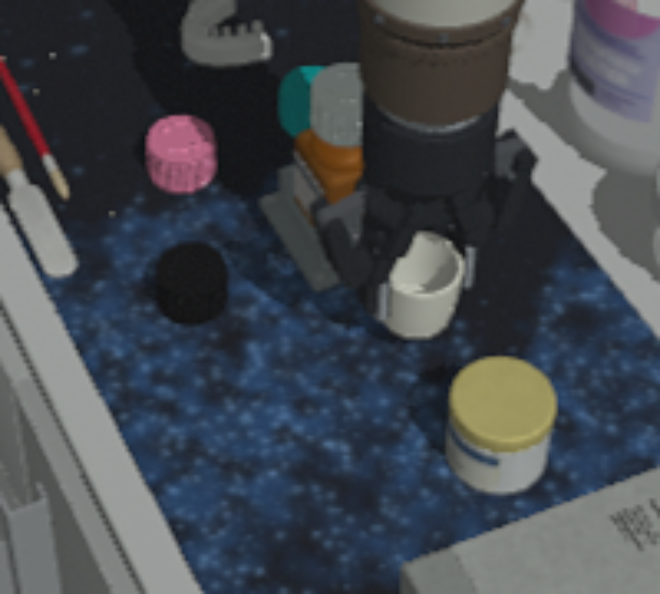

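The cup is upright in the grip between the pot and the holder. Lowering it now.

Call:
drive_tool:
  plan:
    - [[0,-0.001,0.01],0]
    - [[0,0,0.008],0]
    - [[0,0,0.004],0]
    - [[0,0,0.002],0]
    - [[0,0,0.001],0]
    - [[0,0,0],0]
    - [[0,0,0],0]
    - [[0,0,0],0]

```text
clock: 8.35
position: [559.9, -212.1, 40.5]
ee_rot: [0.707, -0.707, 0.0, -0.0]
contact_force: [0.1, 1.0, -0.6]
gripper_width: 48.8
```

Call:
drive_tool:
  plan:
    - [[0,0.001,0.001],0]
    - [[0,0,0.001],0]
    - [[0,0,0],0]
    - [[0,0,0],0]

```text
clock: 8.85
position: [558.7, -212.1, 38.3]
ee_rot: [0.707, -0.707, -0.0, 0.0]
contact_force: [0.5, -0.9, -0.1]
gripper_width: 49.0
```

Call:
drive_tool:
  plan:
    - [[0,0,0.0007],0]
    - [[0,0,0],0]
    - [[0,0,0],0]

```text
clock: 9.22
position: [558.7, -212.2, 38.2]
ee_rot: [0.707, -0.707, 0.0, 0.0]
contact_force: [-3.0, 0.2, 4.3]
gripper_width: 48.8
```

Contact at 4.3 N, so I'm releasing the cup.

Call:
drive_tool:
  plan:
    - [[0,0,0],0]
    - [[0,0,0],0]
    - [[0,0,0],0]
    - [[0,0,0],0]
    - [[0,0,0],0]
    - [[0,0,0],0]
    - [[0,0,0],0]
    - [[0,0,0],0]
  fingers: -1

```text
clock: 10.22
position: [558.8, -212.1, 37.6]
ee_rot: [0.707, -0.707, 0.0, -0.0]
contact_force: [0.2, 0.4, 0.3]
gripper_width: 85.6
```

Call:
drive_tool:
  plan:
    - [[0,0,-0.01],0]
    - [[0,0,-0.02],0]
    - [[0,0,-0.03],0]
    - [[0,0,-0.03],0]
    - [[0,0,-0.03],0]
    - [[0,0,-0.03],0]
    - [[0,0,0],0]
    - [[0,0,0],0]

```text
clock: 11.22
position: [558.2, -212.0, 187.4]
ee_rot: [0.707, -0.707, -0.0, -0.0]
contact_force: [-0.7, 0.2, 0.1]
gripper_width: 85.4
```

Run:
```python
from h import *
s=arm.read_state(); print(s["position"].round(1),s["contact_force"].round(2),s["joints"].round(2))
d=arm.get_image("wrist"); cv2.imwrite("pics/w4.png",d["image"][:,:,::-1])
print(proj(d,(558.5,-213.5,46)),proj(d,(559.5,-117.5,129)),proj(d,(558,-310,55)))
d=arm.get_image("side"); cv2.imwrite("pics/s4.png",cv2.resize(d["image"][220:400,250:450,::-1],None,fx=3.3,fy=3.3))
```

```text
[ 558.2 -212.   187.4] [-0.67  0.24  0.08] [-0.09  0.39 -0.16 -0.   -1.02  0.09]
[319.97754783 231.8509851 ] [318.36797863 447.6182772 ] [321.38623297  72.39769158]
```

View pics/w4.png

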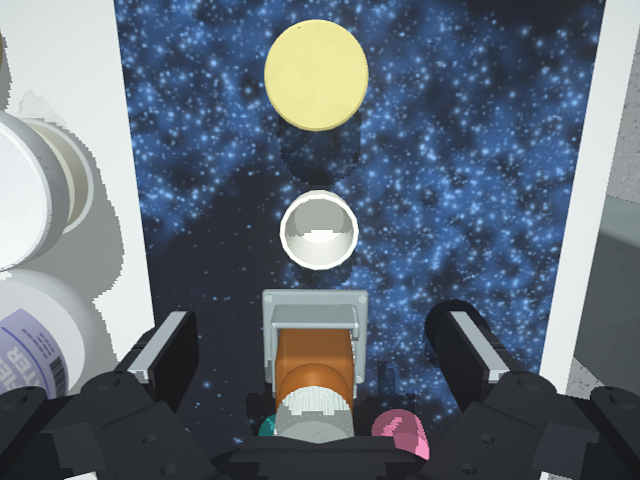

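View pics/s4.png

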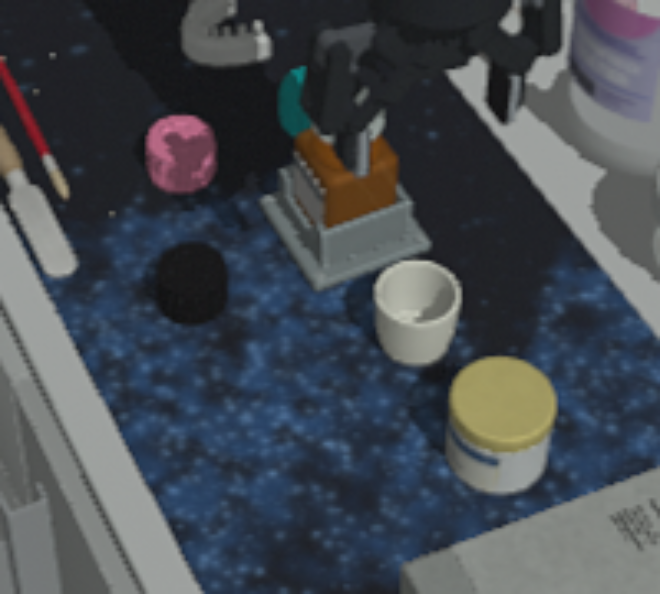

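The cup stands released at pixel (319,231), against a predicted (320,232). Pot at (316,75) and holder are on the same line. Next I'll move above the cap.

Call:
drive_tool:
  plan:
    - [[0,-0.001,-0.03],0]
    - [[-0.0145,0,-0.02],0]
    - [[-0.02,0,0],0]
    - [[-0.02,0,0],0]
    - [[-0.02,0,0],0]
    - [[-0.02,0,0],0]
    - [[0,0,0],0]
    - [[0,0,0],0]

```text
clock: 12.32
position: [559.7, -117.4, 237.5]
ee_rot: [0.708, -0.707, -0.0, 0.0]
contact_force: [0.7, 0.5, -0.1]
gripper_width: 85.3
```

Run:
```python
from h import *
s=arm.read_state(); print(s["position"].round(1),s["contact_force"].round(2),s["joints"].round(2))
d=arm.get_image("wrist"); cv2.imwrite("pics/w5.png",d["image"][:,:,::-1])
print(proj(d,(559.5,-117.5,129)))
```

```text
[ 559.7 -117.4  237.5] [ 0.7   0.51 -0.12] [ 0.08  0.31 -0.15  0.   -1.11 -0.08]
[321.02976291 249.31793952]
```

View pics/w5.png

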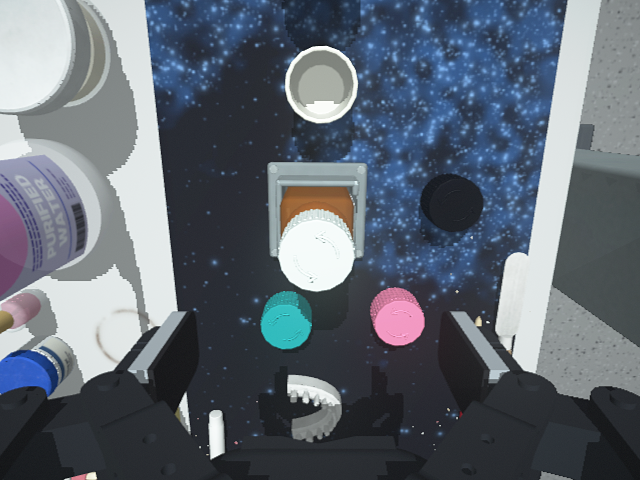

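The cap top is at (316,254), against a predicted (321,249), so I'll shift about 1 mm. Descending with the grasp point near the cap's mid-height.

Call:
drive_tool:
  plan:
    - [[-0.001,-0.001,0.03],0]
    - [[0,0,0.03],0]
    - [[0,0,0.03],0]
    - [[0,0,0.018],0]
    - [[0,0,0.0075],0]
    - [[0,0,0],0]
    - [[0,0,0],0]
    - [[0,0,0],0]

```text
clock: 13.38
position: [561.2, -116.7, 123.0]
ee_rot: [0.707, -0.707, 0.001, -0.001]
contact_force: [-0.1, 0.6, 0.1]
gripper_width: 85.6
```

Call:
drive_tool:
  plan:
    - [[0,0,0],0]
    - [[0,0,0],0]
    - [[0,0,0],0]
    - [[0,0,0],0]
    - [[0,0,0],0]
    - [[0,0,0],0]
    - [[0,0,0],0]
    - [[0,0,0],0]
    - [[0,0,0],0]
    - [[0,0,0],0]
  fingers: 1

```text
clock: 14.62
position: [560.9, -116.6, 122.2]
ee_rot: [0.707, -0.707, 0.0, -0.0]
contact_force: [-0.5, 1.0, 3.9]
gripper_width: 43.6
```

Run:
```python
from h import *
s=arm.read_state(); print(s["position"].round(1),s["contact_force"].round(2),s["wrist_torque"].round(2),s["gripper_width"])
d=arm.get_image("wrist"); cv2.imwrite("pics/w6.png",d["image"][:,:,::-1])
d=arm.get_image("side"); cv2.imwrite("pics/s6.png",cv2.resize(d["image"][200:340,270:450,::-1],None,fx=4,fy=4))
```

```text
[ 560.9 -116.6  122.2] [-0.48  1.03  3.95] [ 0.08  0.09 -0.02] 43.55064659502383
```

View pics/w6.png

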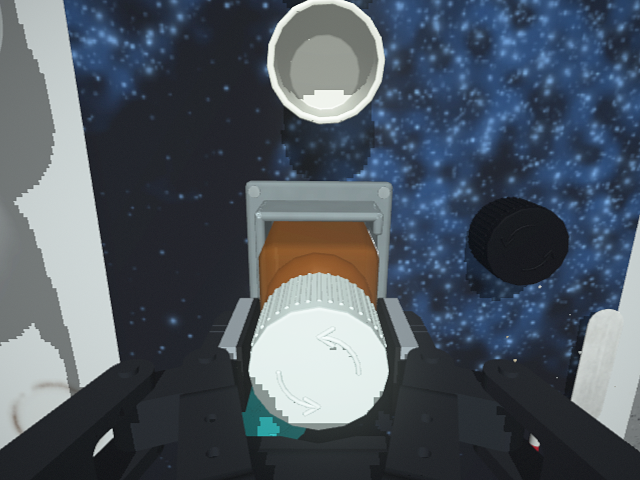

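View pics/s6.png

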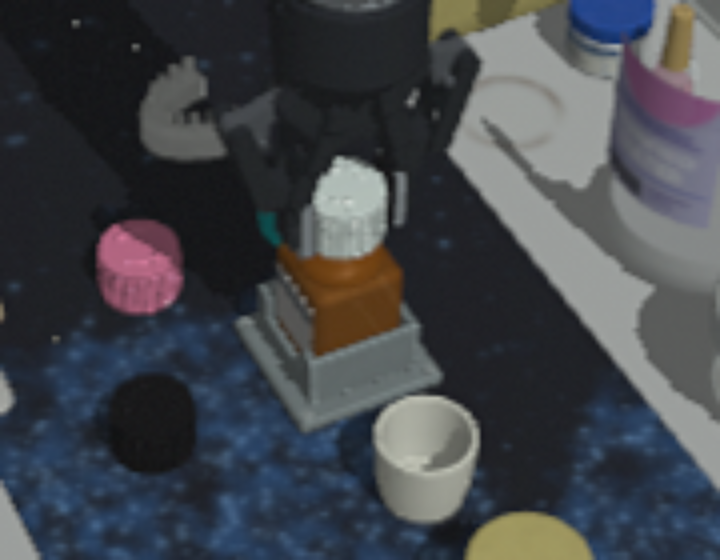

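The cap is gripped squarely between the pads. Pressing down now, aiming for about 8 N.

Call:
drive_tool:
  plan:
    - [[0,0,0.001],0]
    - [[0,0,0.001],0]
    - [[0,0,0.001],0]
    - [[0,0,0.001],0]
    - [[0,0,0],0]
    - [[0,0,0],0]

```text
clock: 15.48
position: [560.9, -116.6, 118.7]
ee_rot: [0.708, -0.707, 0.0, -0.0]
contact_force: [-1.5, -0.0, 6.8]
gripper_width: 43.7
```

Call:
drive_tool:
  plan:
    - [[0,0,0.001],0]
    - [[0,0,0],0]
    - [[0,0,0],0]

```text
clock: 15.85
position: [560.9, -116.6, 117.8]
ee_rot: [0.708, -0.707, 0.0, -0.0]
contact_force: [-1.4, 1.5, 8.9]
gripper_width: 43.7
```

Call:
drive_tool:
  plan:
    - [[0,0,0],-5]
    - [[0,0,0],-7]
    - [[0,0,0],-7]
    - [[0,0,0],-7]
    - [[0,0,0],-7]
    - [[0,0,0],-7]
    - [[0,0,0],-7]
    - [[0,0,0],-7]
    - [[0,0,0],-7]
    - [[0,0,0],-3]
    - [[0,0,0],0]
    - [[0,0,0],0]

```text
clock: 17.35
position: [563.1, -116.2, 118.6]
ee_rot: [0.975, -0.224, 0.003, -0.001]
contact_force: [2.1, 2.0, 6.8]
gripper_width: 43.9
```

Run:
```python
from h import *
s=arm.read_state(); print(s["position"].round(1),s["contact_force"].round(2),s["wrist_torque"].round(2),s["gripper_width"])
d=arm.get_image("wrist"); cv2.imwrite("pics/w7.png",d["image"][:,:,::-1])
```

```text
[ 563.1 -116.2  118.6] [2.1  2.05 6.76] [ 0.64 -0.51  0.02] 43.87116687318721
```

View pics/w7.png

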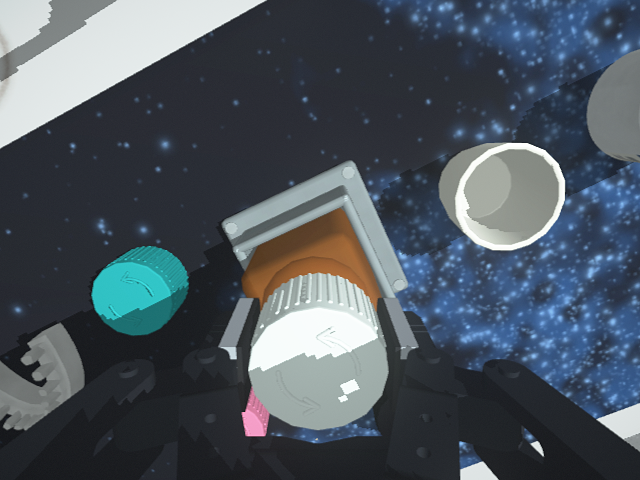

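The arrows on the cap kept their orientation in the gripper while the bottle stayed put, so the cap turned about 64°. Lifting gently.

Call:
drive_tool:
  plan:
    - [[0,0,-0.002],0]
    - [[0,0,-0.003],0]
    - [[0,0,-0.004],0]
    - [[0,0,-0.004],0]
    - [[0,0,0],0]

```text
clock: 18.02
position: [560.2, -116.7, 129.8]
ee_rot: [0.974, -0.225, -0.001, 0.0]
contact_force: [1.4, -0.1, -0.3]
gripper_width: 43.8
```

Run:
```python
from h import *
s=arm.read_state(); print(s["position"].round(1),s["contact_force"].round(2),s["wrist_torque"].round(2),s["gripper_width"])
d=arm.get_image("side"); cv2.imwrite("pics/s8.png",cv2.resize(d["image"][200:340,270:450,::-1],None,fx=4,fy=4))
```

```text
[ 560.2 -116.7  129.8] [ 1.4  -0.13 -0.33] [ 0.25 -0.18  0.03] 43.77575497913279
```

View pics/s8.png

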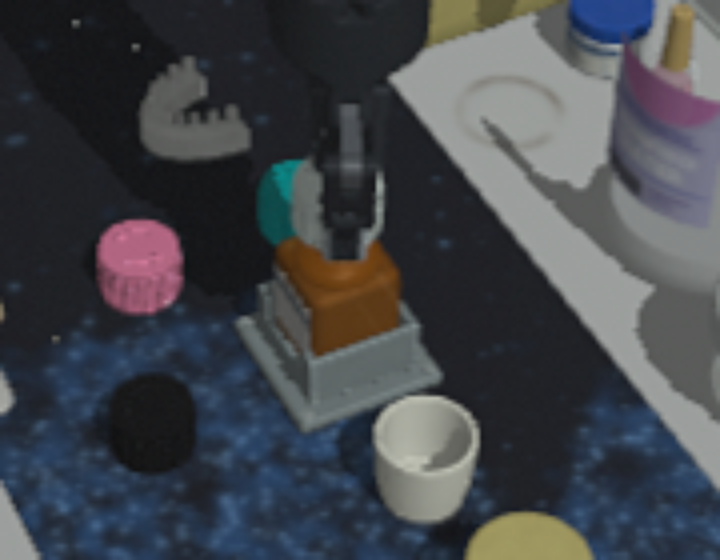

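There's no pull on the bottle (-0.3 N, about the cap's own weight) and it's still seated. Raising to about 70 mm above the rim.

Call:
drive_tool:
  plan:
    - [[0,0,-0.005],0]
    - [[0,0,-0.008],0]
    - [[0,0,-0.012],0]
    - [[0,0,-0.015],0]
    - [[0,0,-0.015],0]
    - [[0,0,-0.014],0]
    - [[0,0,-0.01],0]
    - [[0,0,0],0]
    - [[0,0,0],0]
    - [[0,0,0],0]
    - [[0,0,0],0]
    - [[0,0,0],0]

```text
clock: 19.58
position: [560.6, -116.6, 208.9]
ee_rot: [0.974, -0.224, -0.0, 0.0]
contact_force: [-0.2, -0.3, -0.6]
gripper_width: 43.5
```

Run:
```python
from h import *
s=arm.read_state(); print(s["position"].round(1),s["contact_force"].round(2),abs(s["joint_vel"]).max().round(3),s["gripper_width"])
d=arm.get_image("side"); cv2.imwrite("pics/s9.png",cv2.resize(d["image"][170:350,250:450,::-1],None,fx=3.5,fy=3.3))
print(proj(d,(560.5,-117,201)),proj(d,(560,-117,116)))
d=arm.get_image("wrist"); cv2.imwrite("pics/w9.png",d["image"][:,:,::-1])
```

```text
[ 560.6 -116.6  208.9] [-0.18 -0.3  -0.59] 0.003 43.51721438641671
[356.13688649 219.71017239] [354.88569205 251.41020832]
```

View pics/s9.png

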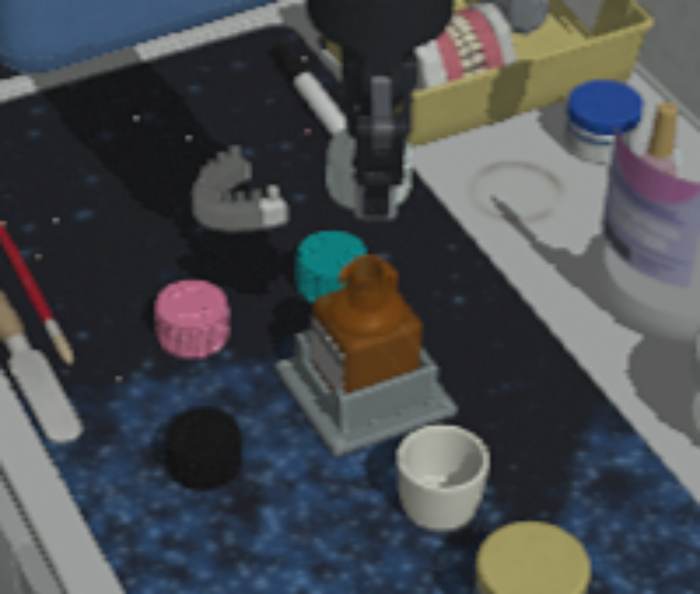

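View pics/w9.png

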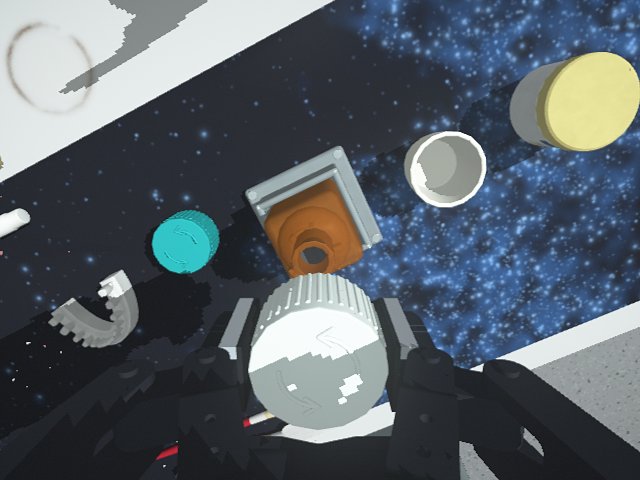

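The bottle is open and seated with its mouth visible at (315,255). The cap is held level above it, and the cup and pot are in line.

```bash
python3 -c "
from bench import arm
print(arm.job_done()); s=arm.read_state(); print(s['clock'],s['position'],s['gripper_width'])"
```

```text
the job is handed in; nothing more can be done
None
the job is handed in; nothing more can be done
```

I stood the cup midway between the pot and the holder and let go of it. I then pressed the safety cap down with about 7–9 N, turned it about 64° counter-clockwise and lifted it off with no pull on the bottle. I handed the job in at about 20 s of the 51 s allowed; it gave no verdict.

**Last checks, just before handing in:**
- **Cup:** it stands upright and released at about (558.5, -213.5), roughly 96 mm from both the pot and the holder. The wrist camera placed it within about 1 pixel of that.
- **Cap:** the gripper is closed on it at 43.5 mm, level and still. Its lower edge is about 70 mm above the open mouth, worked out from the TCP height.
- **Bottle:** in the side and wrist views it is seated upright, with the mouth visible below the cap.
- **Everything else:** in those last two views the pot and arch cast stand where they were. I didn't measure the other bystanders again.

**Disagreements:**
- The camera views differed by up to about 4 mm in y for the pot and 3 mm for the cap.
- The wrist view put the cap and the pot about 2 mm from my first estimates. I shifted the cap grasp by about 1 mm; the pot difference is well within tolerance.
- While twisting, the TCP drifted about 2 mm in x, and it came back once the cap was lifted.

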